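# Start the phone-film press from its key deck

## Robot

A 6-joint arm with a two-finger parallel gripper is mounted at the origin on the work surface. World frame = base frame: x ahead of the robot, y to its left, z up, the work surface at z = 0. Lengths are in m, angles in rad, forces in N, time in s.
With the tool pointing down it reaches from about 0.3 to 0.85 m from the base axis. Payload 4.2 kg.
Tool frame: the origin (TCP) lies between the finger pads; the fingertips stand 8 mm ahead of it and the grasp point (between the pads) lies 11 mm behind it (nose_length is the z of the fingertips in the tool frame, in m); z points along the fingers, y is the direction in which the jaws open and shut (so a half turn about z gives the same grasp; the last joint's range is limited). The gripper opens to 91 mm and grips with 3 to 60 N. Pads are 32 mm wide; open, the fingers measure 118 mm over their backs; the gripper's body (76 mm by 178 mm) begins 60 mm behind the grasp point.
Start: joints at [1.154, 0.32, 1.565, -0, 1.257, -0.02], TCP at [0.222, 0.53, 0.222] pointing down, gripper open.
Joint ranges: [-3.11, 3.11], [-0.84, 2.01], [0.21, 2.61], [-1.34, 4.49], [0.05, 2.63], [-2.56, 2.56]. Speed limits (rad/s): [2.57, 2.57, 3.14, 3.14, 3.14, 3.14].

## Interface

Orientations are given as a rotation vector (axis times angle).
In Python, from bench import sense, capture, finish_job, nose_length gives the robot as it stands.
- The arm moves only by the shell command python3 -m creep 'ROWS'. ROWS is JSON, a list of rows, each a list of 3 entries, a list of its own where there are three numbers: the shift along the tool's x, y, z in m, then the turn, a rotation vector about the tool's x, y, z in rad, then the closure, from -1 (fully open) to 1 (shut). A call has 1 to 10 rows; each row shifts and turns the pose as measured when the row begins, along the tool's axes as they then stand; what a row does not reach is not made up. A row lasts 1/10 s, in which the tool goes at most 50 mm and 8.59 degrees, less where a joint would pass 70% of its speed; a pose out of reach is approached as far as the arm can. A call is refused whole if a number of a shift passes 0.05 or a number of a turn 0.15, either way. A call with a gripper value outside its range is refused whole. The fingers move at their own pace and stop on an object; the grip force is fixed at half the most. Time passes only in rows, so rows that do not move let the fingers close. It gives the time, the measured TCP pose, the force and the opening at its end, in the units of the state.
- sense(): the state, without advancing time (a new reading comes with each control period).
- capture(name): name is "scene" or "side" or "wrist"; returns a dict with "image" (420x560x3 uint8, blue, green, red), "depth" (420x560 float32, m along the optical axis (not along the pixel's ray), 0 where there is no reading), "fov_y" (degrees; the focal length in pixels is half the picture's height over the tangent of half this angle, whatever the lens; pixels are square), "cx", "cy" (the principal point, pixels), "extrinsics" (4x4, takes a point from camera to world coordinates). Camera axes: x right, y down, z forward; pixel columns grow to the right and rows downward; lengths in m; the calibration is good to about 2 mm. A picture is of the moment at which its call begins.
- finish_job(): hands the job in, once; it reports no verdict.
The state is a dict: "time_s": time; "joint_positions": joint angles; "qd": joint speeds; "effort": joint torques, N m; "tool_pos": TCP position; "tcp_rot": TCP orientation; "wrist_force": force on the tool from outside, world axes, zero at the start; "wrist_torque": the same for the moment, N m; "finger_gap": finger opening in m.
Only numpy, scipy, OpenCV 4.12 (cv2) and the standard library are available. Lean on these libraries where they do the work, as an engineer would, in place of code of your own. Each camera call takes 0.05 s, during which the arm holds its last target.

## Task

Start the film press from the white four-key deck on the bench: press the long bar-shaped key right down to clamp the film and let it come back up, then press the large round key right down to start the cycle and let it come back up. Press one key at a time, and do not press the small round key or the square key.

Things in the scene. Friction and masses are not known exactly. Their poses are not given: they have to be found in the camera images.
- bar_key_top (a point): First key to press: long bar-shaped key, grey plastic, 46 x 18 mm, long along its y. Centre of its upper face, 56 mm above the table at rest. z up, x and y along the deck's sides. The point sinks with the key: 8 mm of travel straight down, spring 1.5 N at first, 5 N fully down, then a hard stop; springs back by itself. The other three keys have the same height, axes, travel and spring.
- round_key_top (a point): Second key to press: large round key, grey plastic, 36 mm in diameter. Centre of its upper face, 56 mm above the table at rest. Each key is centred in its own black module, 56 mm square, whose face is 12 mm below the key's top; the four modules stand in a 2 by 2 square, 75 mm apart centre to centre, and which key is in which place changes.
- small_key_top (a point): Not to be pressed: small round key, grey plastic, 16 mm in diameter, on the same deck. Centre of its upper face, 56 mm above the table at rest. The white deck carrying the modules is fixed, its upper face 30 mm above the table; on it, on the +y side of the keys, a phone lies flat (its top 38 mm above the table).
- square_key_top (a point): Not to be pressed: square key, grey plastic, 26 by 26 mm, on the same deck. Centre of its upper face, 56 mm above the table at rest. 

How it is judged:
On the way, in this order (a step that is already met when the one before it is completed fails the run):
1. the bar key is pressed down (more than 5 of its 8 mm) while the round key is up (distance of bar_key_top from where it was at the start of the episode above 0.005 m and distance of round_key_top from where it was at the start of the episode below 0.002 m), for 0.1 s.
2. the bar key has come back up (distance of bar_key_top from where it was at the start of the episode below 0.002 m), for 0.1 s.
3. the large round key is pressed down (more than 5 of its 8 mm) while the bar key is up (distance of round_key_top from where it was at the start of the episode above 0.005 m and distance of bar_key_top from where it was at the start of the episode below 0.002 m), for 0.1 s.
At the end, for the whole second after the job is handed in: Bar key and then large round key have been pressed, and all four keys are up again, within 2 mm of their rest height (distance of each of bar_key_top, round_key_top, small_key_top, square_key_top from where it was at the start of the episode below 0.002 m); the robot touches nothing.
It fails at once if the small round key is pressed by more than 3 mm (distance of small_key_top from where it was at the start of the episode above 0.003 m).
It fails at once if the square key is pressed by more than 3 mm (distance of square_key_top from where it was at the start of the episode above 0.003 m).
It fails at once if the bar key and the large round key are both pressed by more than 3 mm at the same time (distance of each of bar_key_top, round_key_top from where it was at the start of the episode above 0.003 m).
It also fails if it takes over 30 s, if anything falls off the work surface, if the arm or the gripper's body presses on something with over 40 N, if the wrist force passes 120 N, or if a joint passes its speed limit or range.

## Working session

There is one attempt and no reset: what is moved stays moved. The work goes in short steps, Python scripts to look and compute and a shell command to move; the robot and the scene stay as the last step left them, time stands still between calls to the robot, and variables do not carry over. Pictures are saved under pics/ and viewed, and the job is handed in when it is done.

```bash
ls; mkdir -p pics
python3 - <<'E'
from bench import sense,capture,nose_length
import cv2
print(nose_length if not callable(nose_length) else nose_length())
for n in("scene","side"):
    c=capture(n);cv2.imwrite(f"pics/{n}0.png",c["image"]);print(n,c["fov_y"],c["cx"],c["cy"],c["extrinsics"].round(3).tolist())
s=sense();print({k:s[k] for k in("time_s","tool_pos","tcp_rot","wrist_force","finger_gap")})
E
```

```text
pics
0.008
scene 56.159771791473204 276.8697601473185 206.47018462274895 [[-0.374, 0.606, -0.702, 1.004], [0.927, 0.247, -0.282, 0.221], [0.002, -0.756, -0.655, 0.51], [0.0, 0.0, 0.0, 1.0]]
side 50.78210319434591 276.41326703480127 205.58662212305518 [[-0.94, -0.209, 0.269, 0.359], [-0.34, 0.612, -0.714, 0.483], [-0.015, -0.763, -0.646, 0.525], [0.0, 0.0, 0.0, 1.0]]
{'time_s': 0.1, 'tool_pos': array([0.22203391, 0.52992934, 0.22121412]), 'tcp_rot': array([-6.19052690e-01, -3.07967616e+00,  2.43742831e-03]), 'wrist_force': array([ 0.02576097, -0.01167256, -0.31294888]), 'finger_gap': 0.09112923750479747}
```

View pics/scene0.png

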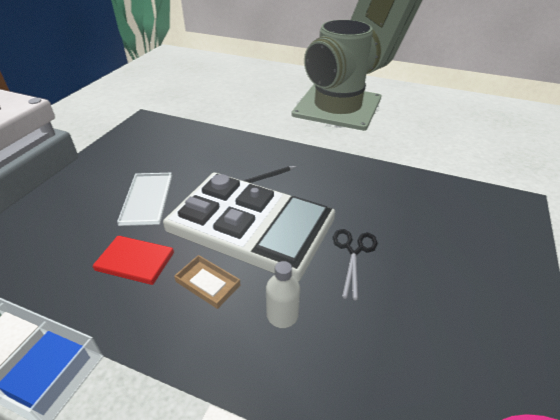

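View pics/side0.png

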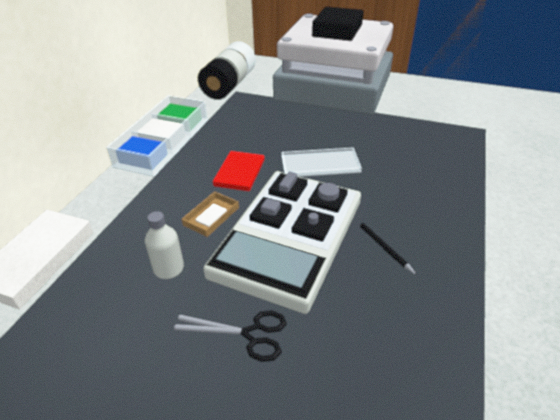

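The white deck is in both views. In the scene view the large round key is near (220,181), the small one (254,189), the bar (199,205) and the square (235,215). In the side view the bar is at (289,181), the round at (329,190), the square at (270,208) and the small at (313,217). I'll enlarge both.

Run:
```python
import cv2
a=cv2.imread("pics/scene0.png")[165:245,160:280];b=cv2.imread("pics/side0.png")[160:250,240:370]
cv2.imwrite("pics/a1.png",cv2.resize(a,None,fx=6,fy=6,interpolation=cv2.INTER_CUBIC))
cv2.imwrite("pics/b1.png",cv2.resize(b,None,fx=6,fy=6,interpolation=cv2.INTER_CUBIC))
```

```text
(no output)
```

View pics/a1.png

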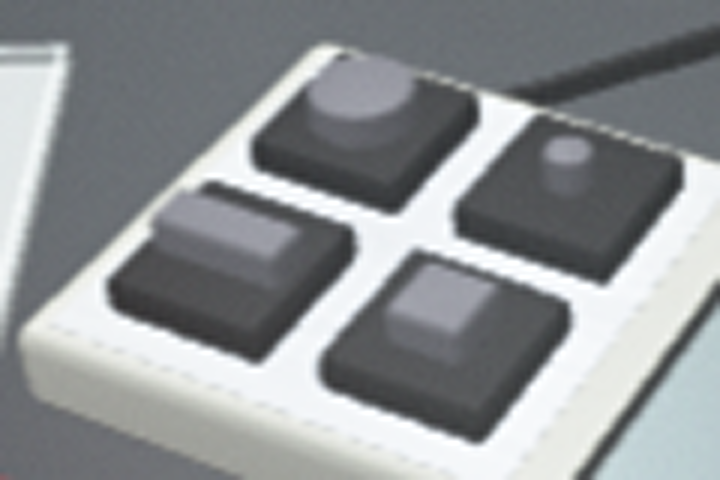

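View pics/b1.png

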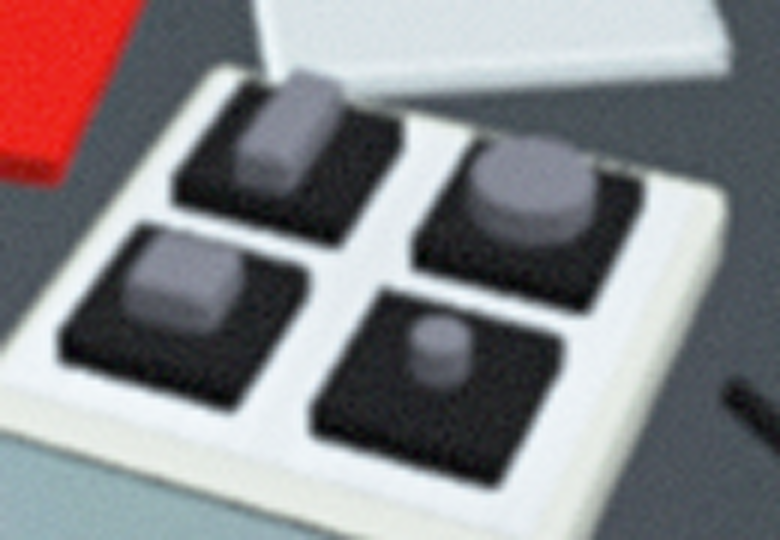

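```bash
cat > h.py <<'E'
import numpy as np
def ray(c,u,v,z):
    f=c["image"].shape[0]/2/np.tan(np.radians(c["fov_y"]/2)); E=np.array(c["extrinsics"])
    d=E[:3,:3]@np.array([(u-c["cx"])/f,(v-c["cy"])/f,1]); o=E[:3,3]
    return o+d*(z-o[2])/d[2]
E
python3 - <<'E'
from bench import capture,sense
from h import *
P={"scene":((160,165),dict(round=(361,87),small=(567,150),bar=(228,224),square=(441,298))),"side":((240,160),dict(round=(533,172),small=(441,335),bar=(292,118),square=(184,265)))}
R={}
for n,(o,d) in P.items():
    c=capture(n)
    for k,(x,y) in d.items():
        u,v=o[0]+(x+.5)/6-.5,o[1]+(y+.5)/6-.5
        p=ray(c,u,v,.056);R[n,k]=p
        print(n,k,p.round(4), "depth",c["depth"][round(v),round(u)])
names=["bar","square","round","small"]
m={k:(R["scene",k]+R["side",k])/2 for k in names}
for a,b in(("bar","square"),("round","small"),("bar","round"),("square","small")):
    d=m[b]-m[a];print(a,b,np.linalg.norm(d),np.degrees(np.arctan2(d[1],d[0])))
# rigid fit: y axis: bar->square, x either way
for n in ("scene","side"):
  C=sum(R[n,k] for k in names)/4
  print(n,C)
C=sum(m.values())/4
loc=dict(bar=(-1,-1),square=(-1,1),round=(1,-1),small=(1,1))
for s in (1,-1):
  z=sum(complex(*(m[k]-C)[:2])*complex(s*loc[k][0],loc[k][1]).conjugate() for k in names);z/=abs(z)
  print("s",s,"deck yaw deg",np.degrees(np.angle(z)))
  for k in names:
    q=complex(s*loc[k][0],loc[k][1])*.0375*z+complex(*C[:2]);print(k,q.real.__round__(4),q.imag.__round__(4),"res",abs(q-complex(*m[k][:2])).__round__(4))
from scipy.spatial.transform import Rotation as Ro
print(Ro.from_rotvec(sense()["tcp_rot"]).as_matrix().round(3))
E
```

```text
scene round [ 0.484  -0.1055  0.056 ] depth 0.74986744
scene small [ 0.4887 -0.0312  0.056 ] depth 0.727059
scene bar [ 0.559 -0.11   0.056] depth 0.70111156
scene square [ 0.5646 -0.0363  0.056 ] depth 0.67730075
side round [ 0.4856 -0.1074  0.056 ] depth 0.75700355
side small [ 0.4907 -0.0314  0.056 ] depth 0.70466197
side bar [ 0.559  -0.1095  0.056 ] depth 0.7771046
side square [ 0.5655 -0.0364  0.056 ] depth 0.7276157
bar square 0.0736370421566944 85.28812615626484
round small 0.07533105277080873 86.27956208662997
bar round 0.07425790859791091 177.46840058826427
square small 0.0755162416415239 176.1548608482348
scene [ 0.52407643 -0.07075317  0.056     ]
side [ 0.52523697 -0.07116555  0.056     ]
s 1 deck yaw deg -110.53420936917685
bar 0.5027 -0.0227 res 0.1037
square 0.5729 -0.049 res 0.0149
round 0.4764 -0.0929 res 0.016
small 0.5466 -0.1192 res 0.1047
s -1 deck yaw deg -3.7008386383109975
bar 0.5597 -0.1108 res 0.0012
square 0.5645 -0.036 res 0.0007
round 0.4848 -0.106 res 0.0005
small 0.4897 -0.0311 res 0.0002
[[-0.922  0.386 -0.   ]
 [ 0.386  0.922 -0.001]
 [ 0.    -0.001 -1.   ]]
```

The 2x2 layout fits with residuals of about 1 mm: bar (0.560, -0.111), round (0.485, -0.106), deck yaw -3.7°. I'll travel at the current height with the fingers closing.

```bash
python3 -m creep '[[[-0.03,-0.025,0],[0,0,0],1],[[-0.037,-0.031,0],[0,0,0],1],[[-0.037,-0.031,0],[0,0,0],1],[[-0.037,-0.031,0],[0,0,0],1],[[-0.037,-0.031,0],[0,0,0],1],[[-0.037,-0.031,0],[0,0,0],1],[[-0.037,-0.031,0],[0,0,0],1],[[-0.037,-0.031,0],[0,0,0],1],[[-0.037,-0.031,0],[0,0,0],1],[[-0.037,-0.031,0],[0,0,0],1]]'
cat > d.py <<'E'
import sys,numpy as np
from bench import sense,nose_length
from scipy.spatial.transform import Rotation as Ro
s=sense();R=Ro.from_rotvec(s["tcp_rot"]).as_matrix()
tip=s["tool_pos"]+R[:,2]*.008
print("t",s["time_s"],"tip",tip.round(4),"F",s["wrist_force"].round(2),"gap",round(s["finger_gap"],4)," zaxis",R[:,2].round(4),"xaxis",R[:,0].round(3))
for k,p in dict(bar=(.5597,-.1108,.056),round=(.4848,-.106,.056)).items(): print(k,"tool shift",(R.T@(np.array(p)-tip)).round(4))
E
python3 d.py
```

```text
time_s: 1.2
tool_pos: [0.4452, 0.1005, 0.2196]
tcp_rot: [0.6, 3.083, 0.002]
wrist_force: [0.2, 1.1, -0.1]
finger_gap: 0.0139
t 1.2 tip [0.4452 0.1005 0.2116] F [ 0.19  1.12 -0.09] gap 0.0139  zaxis [ 1.3e-03  9.0e-04 -1.0e+00] xaxis [-0.927  0.375 -0.001]
bar tool shift [-0.1852 -0.1532  0.1556]
round tool shift [-0.114  -0.1768  0.1555]
```

```bash
python3 -m creep '[[[-0.037,-0.031,0],[0,0,0],1],[[-0.037,-0.031,0],[0,0,0],1],[[-0.037,-0.031,0],[0,0,0],1],[[-0.037,-0.031,0.01],[0,0,0],1],[[-0.025,-0.02,0.03],[0,0,0],1],[[0,0,0],[0,0,0],1]]'
python3 d.py
python3 - <<'E'
from bench import capture
import cv2
for n in("wrist","scene","side"):
    c=capture(n);cv2.imwrite(f"pics/{n}2.png",c["image"])
E
```

```text
time_s: 1.8
tool_pos: [0.5559, -0.1109, 0.1788]
tcp_rot: [0.611, 3.076, 0.001]
wrist_force: [-0.0, 0.9, -0.5]
finger_gap: 0.0004
t 1.8 tip [ 0.556  -0.1109  0.1708] F [-0.03  0.89 -0.5 ] gap 0.0004  zaxis [ 5.9e-03 -2.0e-04 -1.0e+00] xaxis [-0.924  0.382 -0.006]
bar tool shift [-0.0028  0.0013  0.1148]
round tool shift [ 0.0683 -0.0229  0.1144]
```

View pics/wrist2.png

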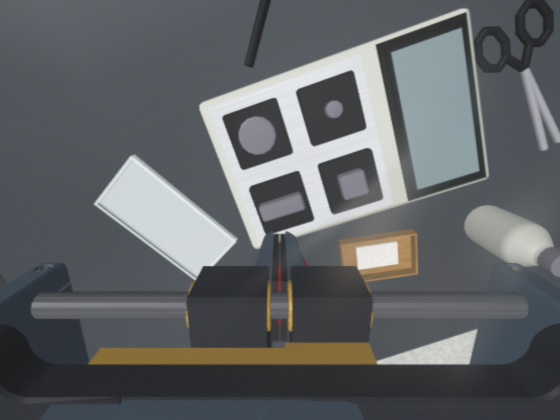

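View pics/side2.png

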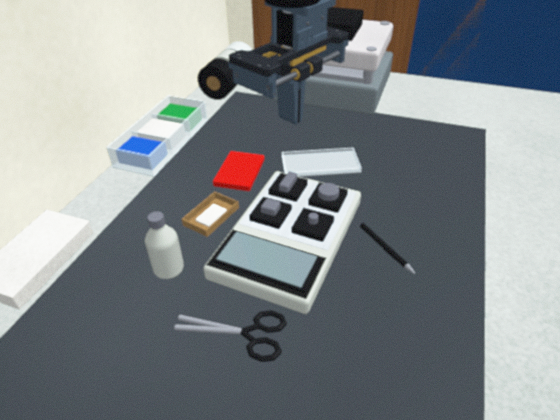

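View pics/scene2.png

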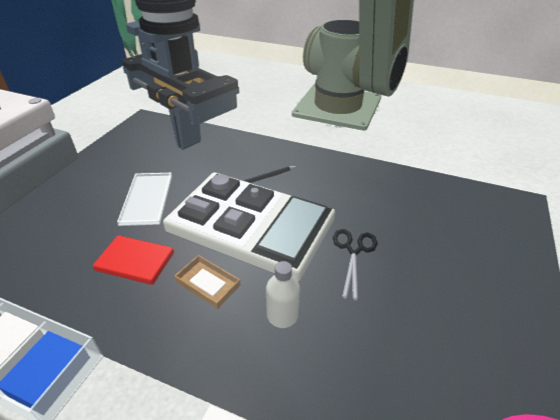

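The wrist view shows round at (257,135), small (334,109), bar (282,206) and square (352,184). The bottle is well off to the side. I'll cross-check these with the wrist calibration and the projected tip.

Run:
```python
from bench import capture,sense
from h import *
import cv2
c=capture("wrist")
for k,(u,v) in dict(round=(257,135),small=(334,109),bar=(282,206),square=(352,184)).items():print(k,ray(c,u,v,.056).round(4))
for n in("scene","side"):
    c=capture(n);f=210/np.tan(np.radians(c["fov_y"]/2));E=np.linalg.inv(c["extrinsics"])
    p=E[:3,:3]@np.array([.556,-.111,.171])+E[:3,3];print(n,p[:2]/p[2]*f+[c["cx"],c["cy"]])
    cv2.imwrite(f"pics/z_{n}.png",cv2.resize(c["image"][80:170,140:320],None,fx=4,fy=4))
```

```text
round [ 0.4866 -0.1007  0.056 ]
small [ 0.4922 -0.0256  0.056 ]
bar [ 0.5608 -0.1054  0.056 ]
square [ 0.5661 -0.0321  0.056 ]
scene [188.67060413 145.80362655]
side [290.53340284 121.29380536]
```

The tip projections agree with both pictures (189,146 and 290,121). The wrist view puts the keys about 5 mm further in +y, so I'll bias the targets slightly that way, well within the key sizes. Descending to just above the bar key.

```bash
python3 -m creep '[[[-0.003,0.003,0.02],[0,0,0],1],[[0,0,0.03],[0,0,0],1],[[0,0,0.03],[0,0,0],1],[[0,0,0.015],[0,0,0],1],[[0,0,0],[0,0,0],1]]'
python3 d.py
python3 - <<'E'
from bench import capture
import cv2
c=capture("side");a=c["image"][110:230,220:380]
c=capture("scene");b=c["image"][110:230,140:300]
cv2.imwrite("pics/n3.png",cv2.resize(cv2.hconcat([a,b]),None,fx=2.5,fy=2.5,interpolation=cv2.INTER_CUBIC))
E
```

```text
time_s: 2.6
tool_pos: [0.5643, -0.0993, 0.0936]
tcp_rot: [0.585, 3.059, 0.004]
wrist_force: [-0.1, -0.1, -0.5]
finger_gap: 0.0004
t 2.6 tip [ 0.5645 -0.0993  0.0856] F [-0.08 -0.11 -0.51] gap 0.0004  zaxis [ 0.0269 -0.0024 -0.9996] xaxis [-0.929  0.369 -0.026]
bar tool shift [ 0.001  -0.0127  0.0295]
round tool shift [ 0.0724 -0.0358  0.0274]
```

View pics/n3.png

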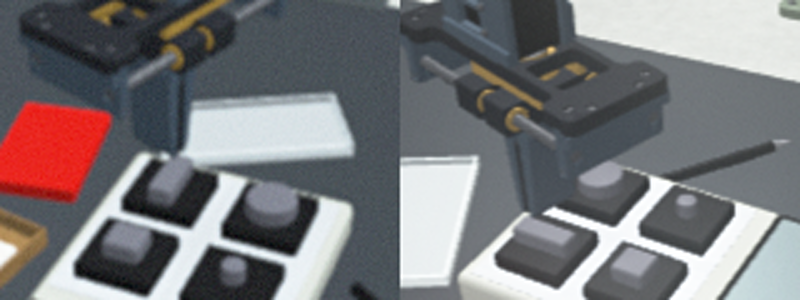

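The tip drifted about 10 mm in +y and tilted 1.5° during the fast descent, and it is 30 mm above the key. I'll straighten and re-centre, then go down slowly.

```bash
python3 -m creep '[[[0,-0.005,0],[0.01,0.025,0],1],[[0,-0.005,0],[0,0,0],1],[[0,0,0],[0,0,0],1]]'
python3 d.py
```

```text
time_s: 3.0
tool_pos: [0.5642, -0.1088, 0.1002]
tcp_rot: [0.585, 3.074, -0.004]
wrist_force: [-0.2, 0.1, -0.6]
finger_gap: 0.0002
t 3.0 tip [ 0.5643 -0.1088  0.0922] F [-0.2   0.07 -0.59] gap 0.0002  zaxis [ 0.0113 -0.0049 -0.9999] xaxis [-0.93   0.367 -0.012]
bar tool shift [ 0.004  -0.0035  0.0362]
round tool shift [ 0.0754 -0.0265  0.0353]
```

```bash
python3 -m creep '[[[0.004,-0.002,0],[0,0.012,0],1],[[0,0,0.01],[0,0,0],1],[[0,0,0.01],[0,0,0],1],[[0,0,0.006],[0,0,0],1],[[0,0,0],[0,0,0],1]]'
python3 d.py
```

```text
time_s: 3.5
tool_pos: [0.5593, -0.1091, 0.0733]
tcp_rot: [0.588, 3.084, 0.0]
wrist_force: [0.2, -0.2, -0.1]
finger_gap: 0.0001
t 3.5 tip [ 0.5593 -0.1091  0.0653] F [ 0.25 -0.23 -0.13] gap 0.0001  zaxis [ 1.8e-03 -3.0e-04 -1.0e+00] xaxis [-0.93   0.368 -0.002]
bar tool shift [-0.001  -0.0015  0.0093]
round tool shift [ 0.0704 -0.0245  0.0092]
```

```bash
python3 -m creep '[[[0,0,0.005],[0,0,0],1],[[0,0,0.004],[0,0,0],1],[[0,0,0.003],[0,0,0],1],[[0,0,0],[0,0,0],1]]'
python3 d.py
python3 - <<'E'
from bench import capture
import cv2
c=capture("side");a=c["image"][130:230,220:380]
c=capture("scene");b=c["image"][130:230,140:300]
cv2.imwrite("pics/n4.png",cv2.resize(cv2.hconcat([a,b]),None,fx=2.5,fy=2.5,interpolation=cv2.INTER_CUBIC))
E
```

```text
time_s: 3.9
tool_pos: [0.5594, -0.109, 0.0602]
tcp_rot: [0.587, 3.085, 0.0]
wrist_force: [-1.3, 0.1, 2.8]
finger_gap: 0.0002
t 3.9 tip [ 0.5594 -0.109   0.0522] F [-1.29  0.07  2.79] gap 0.0002  zaxis [ 1.3e-03 -2.0e-04 -1.0e+00] xaxis [-0.93   0.367 -0.001]
bar tool shift [-0.0009 -0.0016 -0.0038]
round tool shift [ 0.0705 -0.0246 -0.0039]
```

View pics/n4.png

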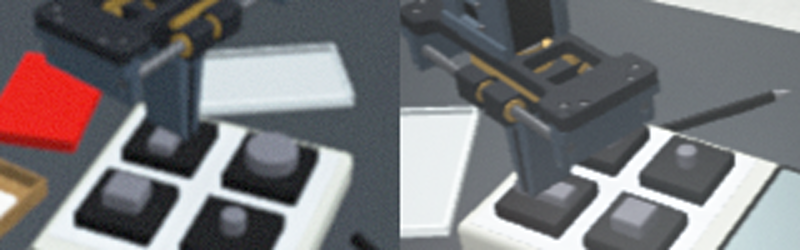

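The side and scene views both show the tip on the bar key, with 2.8 N at about 4 mm. Pressing on to the stop.

```bash
python3 -m creep '[[[0,0,0.003],[0,0,0],1],[[0,0,0.002],[0,0,0],1],[[0,0,0.001],[0,0,0],1],[[0,0,0],[0,0,0],1]]'
python3 d.py
```

```text
time_s: 4.4
tool_pos: [0.5595, -0.109, 0.0566]
tcp_rot: [0.587, 3.083, -0.0]
wrist_force: [-1.4, 0.1, 4.0]
finger_gap: 0.0006
t 4.4 tip [ 0.5595 -0.109   0.0486] F [-1.42  0.06  4.01] gap 0.0006  zaxis [ 2.7e-03 -5.0e-04 -1.0e+00] xaxis [-0.93   0.367 -0.003]
bar tool shift [-0.0009 -0.0016 -0.0074]
round tool shift [ 0.0706 -0.0246 -0.0076]
```

```bash
python3 -m creep '[[[0,0,0.002],[0,0,0],1],[[0,0,0.001],[0,0,0],1],[[0,0,0],[0,0,0],1],[[0,0,0],[0,0,0],1]]'
python3 d.py
```

```text
time_s: 4.8
tool_pos: [0.5594, -0.109, 0.0572]
tcp_rot: [0.587, 3.082, -0.0]
wrist_force: [-1.6, 0.3, 3.7]
finger_gap: 0.0009
t 4.8 tip [ 0.5594 -0.109   0.0492] F [-1.64  0.29  3.73] gap 0.0009  zaxis [ 4.3e-03 -9.0e-04 -1.0e+00] xaxis [-0.93   0.367 -0.004]
bar tool shift [-0.001  -0.0016 -0.0068]
round tool shift [ 0.0705 -0.0246 -0.0072]
```

It isn't clearly on the stop, since holding rows creep back up. I'll push harder to confirm the stop.

```bash
python3 -m creep '[[[0,0,0.003],[0,0,0],1],[[0,0,0.003],[0,0,0],1],[[0,0,0.003],[0,0,0],1]]'
python3 d.py
```

```text
time_s: 5.1
tool_pos: [0.5595, -0.109, 0.0559]
tcp_rot: [0.586, 3.08, -0.0]
wrist_force: [-7.8, 0.7, 24.3]
finger_gap: 0.0001
t 5.1 tip [ 0.5596 -0.1091  0.0479] F [-7.81  0.66 24.26] gap 0.0001  zaxis [ 0.0064 -0.0013 -1.    ] xaxis [-0.93   0.367 -0.006]
bar tool shift [-0.0008 -0.0016 -0.0081]
round tool shift [ 0.0706 -0.0246 -0.0086]
```

At 24 N and 8.1 mm the bar key is on its hard stop. Lifting off and straightening.

```bash
python3 -m creep '[[[0,0,-0.006],[0,0,0],1],[[0,0,-0.01],[0,0,0],1],[[0,0,-0.015],[0,0,0],1],[[0,0,-0.01],[0,0.006,0],1],[[0,0,0],[0,0,0],1],[[0,0,0],[0,0,0],1]]'
python3 d.py
```

```text
time_s: 5.7
tool_pos: [0.5603, -0.1091, 0.0984]
tcp_rot: [0.587, 3.083, 0.002]
wrist_force: [-0.5, 0.1, -0.5]
finger_gap: 0.0005
t 5.7 tip [ 0.5603 -0.1091  0.0904] F [-0.54  0.13 -0.51] gap 0.0005  zaxis [ 3.7e-03  4.0e-04 -1.0e+00] xaxis [-0.93   0.367 -0.003]
bar tool shift [ 0.     -0.0019  0.0344]
round tool shift [ 0.0715 -0.0249  0.0341]
```

```bash
python3 -m creep '[[[0.02,-0.007,0],[0,0,0],1],[[0.025,-0.008,0],[0,0,0],1],[[0.018,-0.006,0],[0,0,0],1],[[0.008,-0.002,0],[0,0,0],1],[[0,0,0],[0,0,0],1]]'
python3 d.py
python3 - <<'E'
from bench import capture
import cv2
c=capture("side");a=c["image"][130:230,220:380]
c=capture("scene");b=c["image"][130:230,140:300]
cv2.imwrite("pics/n5.png",cv2.resize(cv2.hconcat([a,b]),None,fx=2.5,fy=2.5,interpolation=cv2.INTER_CUBIC))
E
```

```text
time_s: 6.2
tool_pos: [0.4826, -0.1038, 0.094]
tcp_rot: [-0.587, -3.086, -0.002]
wrist_force: [0.6, 0.8, 0.2]
finger_gap: 0.0002
t 6.2 tip [ 0.4826 -0.1038  0.086 ] F [0.62 0.75 0.25] gap 0.0002  zaxis [-4.0e-04  1.5e-03 -1.0e+00] xaxis [-0.93   0.367  0.001]
bar tool shift [-0.0743  0.0218  0.0299]
round tool shift [-0.0029 -0.0013  0.03  ]
```

View pics/n5.png

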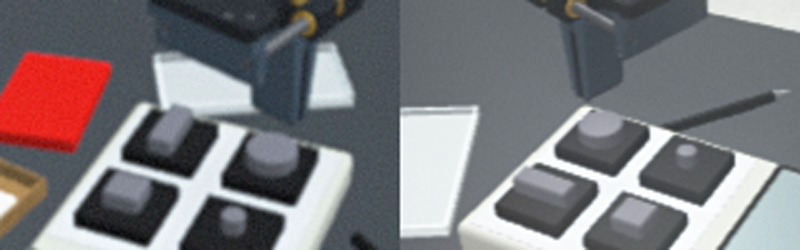

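The bar key is back up at (172,130) in the side crop, and the tip hangs 30 mm above the round key. Descending.

```bash
python3 -m creep '[[[-0.002,0,0.005],[0,0,0],1],[[0,0,0.008],[0,0,0],1],[[0,0,0.006],[0,0,0],1],[[0,0,0],[0,0,0],1]]'
python3 d.py
```

```text
time_s: 6.7
tool_pos: [0.4894, -0.1053, 0.0732]
tcp_rot: [0.586, 3.083, 0.002]
wrist_force: [0.1, 0.3, -0.3]
finger_gap: 0.0002
t 6.7 tip [ 0.4894 -0.1053  0.0652] F [ 0.06  0.28 -0.27] gap 0.0002  zaxis [ 3.5e-03  7.0e-04 -1.0e+00] xaxis [-0.93   0.367 -0.003]
bar tool shift [-0.0674  0.0206  0.0094]
round tool shift [ 0.004  -0.0024  0.0092]
```

```bash
python3 -m creep '[[[0.004,-0.001,0.003],[0,0.003,0],1],[[0,0,0.003],[0,0,0],1],[[0,0,0.003],[0,0,0],1],[[0,0,0.003],[0,0,0],1]]'
python3 d.py
```

```text
time_s: 7.1
tool_pos: [0.4855, -0.1048, 0.0604]
tcp_rot: [0.586, 3.086, 0.003]
wrist_force: [-1.2, 0.2, 3.3]
finger_gap: 0.0005
t 7.1 tip [ 0.4855 -0.1047  0.0524] F [-1.19  0.24  3.29] gap 0.0005  zaxis [ 0.001   0.0017 -1.    ] xaxis [-0.93   0.367 -0.   ]
bar tool shift [-0.0713  0.0216 -0.0035]
round tool shift [ 0.0002 -0.0014 -0.0036]
```

```bash
python3 -m creep '[[[0,0,0.003],[0,0,0],1],[[0,0,0.003],[0,0,0],1],[[0,0,0.003],[0,0,0],1],[[0,0,0.002],[0,0,0],1],[[0,0,0.002],[0,0,0],1]]'
python3 d.py
```

```text
time_s: 7.6
tool_pos: [0.4855, -0.1047, 0.0561]
tcp_rot: [0.586, 3.084, 0.003]
wrist_force: [-5.1, 0.7, 16.1]
finger_gap: 0.0008
t 7.6 tip [ 0.4855 -0.1047  0.0481] F [-5.13  0.68 16.12] gap 0.0008  zaxis [ 0.0031  0.0012 -1.    ] xaxis [-0.93   0.367 -0.002]
bar tool shift [-0.0713  0.0216 -0.0077]
round tool shift [ 0.0002 -0.0014 -0.0079]
```

The round key is on its stop at 16 N and 7.9 mm. One more holding row, then up.

```bash
python3 -m creep '[[[0,0,0.001],[0,0,0],1],[[0,0,0.001],[0,0,0],1],[[0,0,-0.005],[0,0,0],1],[[0,0,-0.01],[0,0,0],1],[[0,0,-0.02],[0,0,0],1],[[0,0,-0.025],[0,0,0],1],[[0,0,-0.02],[0,0,0],1],[[0,0,0],[0,0,0],1],[[0,0,0],[0,0,0],1],[[0,0,0],[0,0,0],1]]'
python3 d.py
python3 - <<'E'
from bench import capture
import cv2
c=capture("side");a=c["image"][130:230,220:380]
c=capture("scene");b=c["image"][130:230,140:300]
cv2.imwrite("pics/n6.png",cv2.resize(cv2.hconcat([a,b]),None,fx=2.5,fy=2.5,interpolation=cv2.INTER_CUBIC))
E
```

```text
time_s: 8.6
tool_pos: [0.4845, -0.1047, 0.1394]
tcp_rot: [0.585, 3.083, 0.003]
wrist_force: [-1.0, -0.2, -0.0]
finger_gap: 0.0005
t 8.6 tip [ 0.4846 -0.1047  0.1314] F [-1.02 -0.16 -0.01] gap 0.0005  zaxis [ 3.9e-03  9.0e-04 -1.0e+00] xaxis [-0.93   0.367 -0.003]
bar tool shift [-0.0719  0.0217  0.0757]
round tool shift [-0.0005 -0.0013  0.0754]
```

View pics/n6.png

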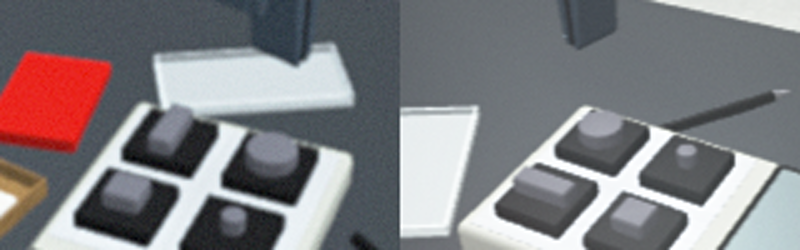

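All four keys are up, matching the earlier pictures, and the tool is 75 mm clear. Handing in.

```bash
python3 -c "
from bench import finish_job
print(finish_job())"
```

```text
the job is handed in; nothing more can be done
None
```

I pressed the bar key first and then the large round key, both with closed fingers, and handed the job in at about 8.7 s. No verdict is reported at hand-in.

- **Bar key:** it went down to its hard stop, with the tip about 8.1 mm below rest height and 24 N on the wrist. A later picture showed it back up before I pressed the round key.
- **Round key:** it went down to its hard stop, with the tip about 7.9 mm below rest height and 16 N on the wrist.
- **Last check:** the side and scene pictures show all four keys up. The tool was 75 mm above the keys, with about 1 N of noise on the wrist and nothing touched. I never went near the small round or square keys.

**Disagreements:**
- The wrist camera put the keys about 5 mm further in +y than the other two cameras. I aimed slightly that way, which the key sizes allow.
- The fast descent over the bar key drifted about 10 mm and tilted 1.5°. I corrected this before touching anything.
- At my first try at full depth, the bar key eased back up by under 1 mm while I held it. I pushed on until it reached the stop.

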